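# Zero the bush comparator on its master, then put the worn bush in

## Task

The comparator still holds its master plug: turn the dial's knurled ring until the black zero mark lines up with the needle, and let go. Then draw the master out from under the plunger and stand it on the cork mat, leaving the ring as set. Slide the plain steel bush in between anvil and plunger in its place, press it firmly but gently (about 10 N) home against the back stop screw and let go, without ramming the stop, jarring the plunger or shifting the other things on the bench.

Things in the scene. Friction and masses are not known exactly. Their poses are not given: they have to be found in the camera images.
- comparator: Fixed bench comparator. Origin on the bench under the middle of the nest; x points the way in (parts enter from the -x side and slide towards +x), y from the nest to the dial, whose axis is at x = 0, y = +95 mm. Dark steel base 12 mm thick, x = -85 to +55 mm, at the nest y = -45 to +30 mm.
- nest (a point): Point on top of the base, 12 mm above the comparator's origin. The anvil, a fixed steel block, stands on its -y side: flat face at y = -14 mm, x = -30 to +30 mm, then bevelled away to x = -43 mm at the entry, top 36 mm above the bench. The plunger faces it from +y.
- plunger: Sprung plunger moving along y; flat foot x = -10 to +17 mm, 14 to 34 mm above the bench, bevelled on the entry side (to x = -26 mm, set back 12 mm) so a part slid in pushes it aside. Gap to the anvil: empty 21 mm, master in 28, bush in 26. Pushes with 2 to 4 N; never load it above 15 N. Origin: the comparator's, shifted in y by its travel (0 with the master in).
- bezel: Knurled aluminium dial ring facing up, 60 mm in diameter, 40 to 60 mm above the bench (needle up to 64 mm), narrower case below. Origin on its axis, at its underside; x axis points to the zero mark. Turns with light friction (0.06 N m), stays where left; grip it across its diameter. It starts 0.5 to 1.3 rad off; face and mark turn with it, the needle does not.
- zero_mark (a point): Inner end of the black block-shaped zero mark on the ring's face, 22 mm from the dial axis (the mark runs from 22 to 29 mm, 4.5 mm wide; all other marks are thin).
- needle_tip (a point): Tip of the black needle, 22 mm from the dial axis, 62 mm above the bench. The needle follows the plunger: 0.2 rad anticlockwise from above per mm that the plunger is pushed back.
- stop: Steel post at the +x end of the nest, front face at x = +34 mm; origin at that face's foot, y = -1 mm. Through it a 12 mm thick screw, axis 24 mm above the bench, reaches 7 to 21 mm towards -x, set by hand each time, not measured: feel for it. A sprung button (under 1 N) stands 2 mm out of its end; home means button pushed in and bush hard on the screw: over 5 N for a moment, never over 18 N.
- master: Stainless steel master plug: a 28 mm diameter, 30 mm tall cylinder with a slim round stem on top, 14 mm in diameter, 32 mm long (62 mm in all), 0.1 to 0.2 kg. Origin: centre of its underside. At the start it stands in the comparator's nest, between anvil and plunger, not touching the stop.
- bush: Plain steel bush standing on the bench: a straight tube, 26 mm outside diameter, 58 mm tall, dark bore, 0.1 to 0.2 kg. Origin: centre of its underside. Home in the comparator, its axis is at y = -1 mm and between x = 0 and +14 mm in the comparator's frame, 13 mm short of the screw's end. Sliding it in takes 2 to 8 N; the plunger holds it there when let go.
- mat: Fixed square cork mat, 100 x 100 mm, 5 mm thick; origin at the centre of its underside.
- brake_lever: Bystander: aluminium brake lever lying on the bench, about 180 mm long, 12 mm thick.
- feeler_gauge: Bystander: stainless steel feeler gauge, handle 85 x 14 x 9 mm, two blades fanned out.
- tyre_lever: Bystander: yellow plastic tyre lever, 145 mm long, 18 mm wide.
- jar: Bystander: small glass jar with a twist cap, 48 mm in diameter, 65 mm tall.
- spanner: Bystander: steel spanner 150 mm long.
- screwdriver: Bystander: screwdriver 180 mm long.
- grease_tin: Bystander: round aluminium grease tin, 62 mm in diameter, 38 mm tall.
Mind the look-alikes: they are no part of the job. Of the things that look like the mat, the larger one is meant.

How it is judged (in metres and radians):
On the way, in this order (a step that is already met when the one before it is completed fails the run):
1. with the master in the nest, the zero mark lines up with the needle tip within 3.5 mm and the ring is let go (horizontal distance between zero_mark and needle_tip below 0.0035 m and x of master in the frame of comparator between -0.012 and 0.01 m and y of master in the frame of comparator between -0.003 and 0.003 m and angle between master's own z axis and vertical below 0.1 rad and contact force between the fingers and bezel below 0.1 N), for 0.2 s.
2. the master is out and stands on the cork mat, let go (horizontal distance between master and mat below 0.05 m and height (world z) of master below 0.008 m and angle between master's own z axis and vertical below 0.1 rad and contact force between the fingers and master below 0.1 N), for 0.2 s.
3. the bush, in the nest, is pressed on the back stop with more than 5 N (contact force between bush and stop above 5 N and z of bush in the frame of comparator below 0.0145 m), for 0.15 s.
At the end, for the whole second after the job is handed in: Bush upright on the base, touching the stop (its button at least), within 2.5 mm of the anvil, plunger bearing on it; zero mark still within 4 mm of where the needle stood with the master in; master upright on the cork mat, its centre within 50 mm of the mat's; both let go and at rest (all of step 2 and x of bush in the frame of comparator above -0.004 m and contact force between bush and stop above 0.2 N and y of bush in the frame of comparator between -0.0035 and 0.0015 m and z of bush in the frame of comparator below 0.0145 m and angle between bush's own z axis and vertical below 0.08 rad and contact force between bush and plunger above 0.5 N and x of zero_mark in the frame of comparator between -0.0042 and 0.0042 m and y of zero_mark in the frame of comparator above 0.105 m and contact force between the fingers and bush below 0.1 N and linear speed of each of bush, master below 0.01 m/s).
It fails at once if the bush is rammed on the stop with more than 18 N (contact force between bush and stop above 18 N).
It fails at once if the plunger is loaded with more than 15 N (contact force between anything else and plunger above 15 N).
It fails at once if the ring is turned away from zero once the master is out (horizontal distance between master and comparator above 0.06 m and not (x of zero_mark in the frame of comparator between -0.0042 and 0.0042 m and y of zero_mark in the frame of comparator above 0.105 m)).
It fails at once if the master or the bush is tipped over (angle between any of master, bush's own z axis and vertical above 0.6 rad).
It fails at once if a bystander is moved by more than 30 mm (distance of any of brake_lever, feeler_gauge, tyre_lever, jar, spanner, screwdriver, grease_tin from where it was at the start of the episode above 0.03 m).
It also fails if it takes over 70 s, if anything falls off the work surface, if the arm or the gripper's body presses on something with over 40 N, if the wrist force passes 120 N, or if a joint passes its speed limit or range.

## Robot

A 6-joint arm with a two-finger parallel gripper is mounted at the origin on the work surface. World frame = base frame: x ahead of the robot, y to its left, z up, the work surface at z = 0. Lengths are in m, angles in degrees, forces in N, time in s.
With the tool pointing down it reaches from about 0.35 to 0.975 m from the base axis. Payload 4.9 kg.
Tool frame: the origin (TCP) lies on the centre line of the jaws, within the pads' length; the fingertips stand 19 mm ahead of it and the grasp point (between the pads) is the TCP; z points along the fingers, y is the line along which they close (so a half turn about z gives the same grasp; the last joint's range is limited). The gripper opens to 85 mm and grips with 20 to 120 N. Pads are 22 mm wide; open, the fingers measure 114 mm over their backs; the gripper's body (76 mm by 85 mm) begins 54 mm behind the grasp point. The pads swing forward as they close: fully open they stand 13 mm farther back than shut.
Start: joints at [58.098, 3.019, 92.412, -0, 84.569, -6.818], TCP at [0.265, 0.566, 0.25] pointing down, gripper open.
Joint ranges: [-172.51, 172.51], [-57.92, 126.97], [3.15, 148.05], [-58.71, 238.71], [5.1, 150.11], [-179.66, 179.66]. Speed limits (degrees/s): [147.25, 147.25, 180, 180, 180, 180].

## Interface

Orientations are given as [roll, pitch, yaw] about the fixed x, y, z axes, in that order (R = Rz(yaw) Ry(pitch) Rx(roll)).
In Python, from plant import env gives the robot as it stands.
- The arm moves only by the shell command python3 -m pendant FILE [OPENING] [FORCE], which reads ROWS from the file FILE. ROWS is a JSON list that holds a single list of rows (three levels of brackets), with 1 to 12 rows, each of 6 numbers: dx, dy, dz in a scale on which 1.0 is 0.8 m, then a rotation vector rx, ry, rz in shares of 120 degrees (1.0 is 120 degrees); each row is the pose to reach, as a shift and turn from the pose commanded when the command began, along the tool's axes at that moment; what a row does not reach only later rows make up. A row lasts 1/8 s, in which the tool goes at most 0.0625 m and 10.7 degrees, less where a joint would pass 70% of its speed; a pose out of reach is approached as far as the arm can. OPENING is the finger opening in m, set as the command begins (- or left out keeps the last). The fingers move at their own pace and stop on an object; FORCE is the grip in N (left out, the last holds). Time passes only in rows, so rows that do not move let the fingers close. It prints the time, the measured TCP pose, the force, the opening and the grip force at its end. No shift or turn number may pass 1 either way. Input that does not fit is refused with a message, and nothing moves.
- env.read_state(): the state, without advancing time (a new reading comes with each control period).
- env.snapshot(name): name is "scene" or "top" or "wrist"; returns the picture (384x512x3 uint8, red, green, blue); there is no depth.
- env.camera_params(name): a dict with "fx", "fy", "cx", "cy" (pixels), "extrinsics" (4x4, takes a point from world to camera coordinates). Camera axes: x right, y up, looking along -z (the intrinsics and any distortion apply to the point x, -y, -z); pixel columns grow to the right and rows downward; lengths in m; the calibration is good to about 2 mm. A picture is of the moment at which its call begins: read the wrist's pose just before it. camera_params takes no time and is no camera call; for the wrist camera it gives the pose at the moment of the call.
- env.close_job(): hands the job in; it is judged then, once.
Trained networks look in the newest picture that a camera, given by its name, has taken for a name from the list of things; names that differ only in an ending like _2 or _b are one class to them, and where a whole thing is asked for, a point or a joint stands for the part that bears it (a point fixed in the world has none). Each returns a list of dicts, best first, with "conf" (0 to 1); they miss things now and then, are a little off and sometimes report something else, mostly with a low value. They report only what shows in the picture. A call takes as long as a camera call. They do not tell look-alikes from the thing itself.
- env.regions_of(query, camera): "region" (384x512 bool, what is visible of it) and "uv" ([column, row] in pixels, amid what is visible of it).
- env.landmark_of(query, camera): "uv" ([column, row] in pixels: a listed point, or the origin of a listed thing).
The state is a dict: "time_s": time; "q": joint angles; "joint_vel": joint speeds; "tau": joint torques, N m; "eef_pos": TCP position; "eef_rot": TCP orientation; "wrist_force": force on the tool from outside, world axes, zero at the start; "moment": the same for the moment, N m; "finger_gap": finger opening in m; "grasp_force": force on a finger pad.
Only numpy, scipy, OpenCV 4.12 (cv2) and the standard library are available. Lean on these libraries where they do the work, as an engineer would, in place of code of your own. Each camera call takes 0.05 s, during which the arm holds its last target. There are 200 camera calls.

## Working session

There is one attempt and no reset: what is moved stays moved. The work goes in short steps, Python scripts to look and compute and a shell command to move; the robot and the scene stay as the last step left them, time stands still between calls to the robot, and variables do not carry over. Pictures are saved under pics/ and viewed, at most 10 in all, crops included, and the job is handed in when it is done.

```bash
ls; mkdir -p pics; cat > h.py <<'E'
import numpy as np, cv2
from plant import env
def P(name):
    c=env.camera_params(name); return c
def proj(c,p):
    E=np.array(c["extrinsics"]); q=E[:3,:3]@np.array(p)+E[:3,3]
    return np.array([c["fx"]*q[0]/-q[2]+c["cx"], c["fy"]*(-q[1])/-q[2]+c["cy"]])
def ray(c,uv):
    E=np.array(c["extrinsics"]); R=E[:3,:3]; o=-R.T@E[:3,3]
    d=R.T@np.array([(uv[0]-c["cx"])/c["fx"],-(uv[1]-c["cy"])/c["fy"],-1.]); return o,d/np.linalg.norm(d)
def onz(c,uv,z):
    o,d=ray(c,uv); return o+d*(z-o[2])/d[2]
def tri(l):
    A=np.zeros((3,3));b=np.zeros(3)
    for c,uv in l:
        o,d=ray(c,uv); M=np.eye(3)-np.outer(d,d); A+=M;b+=M@o
    p=np.linalg.solve(A,b); return p,[np.round(proj(c,p)-uv,1) for c,uv in l]
def save(img,f): cv2.imwrite("pics/"+f,img[:,:,::-1])
E
python3 - <<'E'
from h import *
np.set_printoptions(precision=4,suppress=True)
for n in ("scene","top"):
    im=env.snapshot(n); c=P(n); print(n,{k:v for k,v in c.items() if k!="extrinsics"},np.array(c["extrinsics"]))
    np.save(n+".npy",im); 
a=np.load("scene.npy");b=np.load("top.npy")
save(a,"scene.png");save(b,"top.png")
for q in ("comparator","nest","plunger","bezel","zero_mark","needle_tip","stop","master","bush","mat"):
    for n in ("scene","top"):
        r=env.landmark_of(q,n); print(q,n,[(np.round(x["uv"],1).tolist(),round(x["conf"],2)) for x in r[:4]])
s=env.read_state(); print(s)
E
```

```text
pics
scene {'fx': 447.11398728666273, 'fy': 447.11398728666273, 'cx': 257.11540670546987, 'cy': 193.1862952735588} [[-0.4482  0.8939  0.0092  0.2207]
 [-0.6957 -0.3553  0.6242  0.361 ]
 [ 0.5613  0.2734  0.7812 -1.5906]
 [ 0.      0.      0.      1.    ]]
top {'fx': 466.5525889985894, 'fy': 466.5525889985894, 'cx': 251.4054636664647, 'cy': 195.2499393486286} [[-0.0124 -0.9999 -0.0052  0.0352]
 [ 0.9754 -0.0132  0.2201 -0.549 ]
 [-0.2201 -0.0023  0.9755 -1.0398]
 [ 0.      0.      0.      1.    ]]
comparator scene [([229.7, 206.4], 0.94), ([358.6, 292.7], 0.5)]
comparator top [([271.5, 184.0], 0.71), ([274.0, 185.4], 0.61)]
nest scene [([231.3, 208.2], 0.74)]
nest top [([272.0, 181.6], 0.62)]
plunger scene [([231.6, 205.9], 0.57), ([223.6, 262.9], 0.27)]
plunger top []
bezel scene [([264.6, 203.6], 0.63)]
bezel top [([237.8, 191.2], 0.9), ([148.9, 233.2], 0.46)]
zero_mark scene [([272.6, 200.0], 0.8)]
zero_mark top [([230.6, 187.0], 0.66)]
needle_tip scene []
needle_tip top []
stop scene [([158.5, 220.7], 0.74), ([229.6, 216.8], 0.48), ([232.0, 205.9], 0.36)]
stop top [([187.2, 272.7], 0.66), ([271.8, 170.1], 0.49)]
master scene [([234.0, 205.9], 0.6), ([262.0, 204.3], 0.27)]
master top [([276.8, 187.2], 0.58), ([392.1, 144.8], 0.43)]
bush scene [([353.3, 216.9], 0.69)]
bush top [([148.8, 234.8], 0.61)]
mat scene [([174.8, 146.8], 0.91), ([173.2, 191.1], 0.9)]
mat top [([351.2, 173.0], 0.93), ([390.1, 232.1], 0.58), ([274.7, 180.6], 0.21)]
{'time_s': 1.1, 'q': array([58.0992,  3.0197, 92.411 ,  0.0002, 84.5672, -6.8181]), 'joint_vel': array([-0.0091, -0.0056, -0.0237, -0.0106, -0.042 , -0.0587]), 'tau': array([  0.0002, -39.3713, -37.0457,  -0.0002,   0.0008,   0.    ]), 'eef_pos': array([0.265 , 0.5661, 0.2503]), 'eef_rot': array([179.9978,   0.    , 154.9173]), 'wrist_force': array([ 0.6141,  0.5817, -0.5633]), 'moment': array([-0.0116, -0.0054, -0.0047]), 'grasp_force': 0.0, 'finger_gap': 0.0855575800903476}
```

```bash
python3 - <<'E'
import cv2,numpy as np
a=cv2.imread("pics/scene.png");b=cv2.imread("pics/top.png")
cv2.imwrite("pics/both.png",np.vstack([cv2.resize(a[60:360,60:460],(800,600))])[:600])
cv2.imwrite("pics/topc.png",cv2.resize(b[84:384,60:460],(800,600)))
E
```

```text
(no output)
```

View pics/both.png

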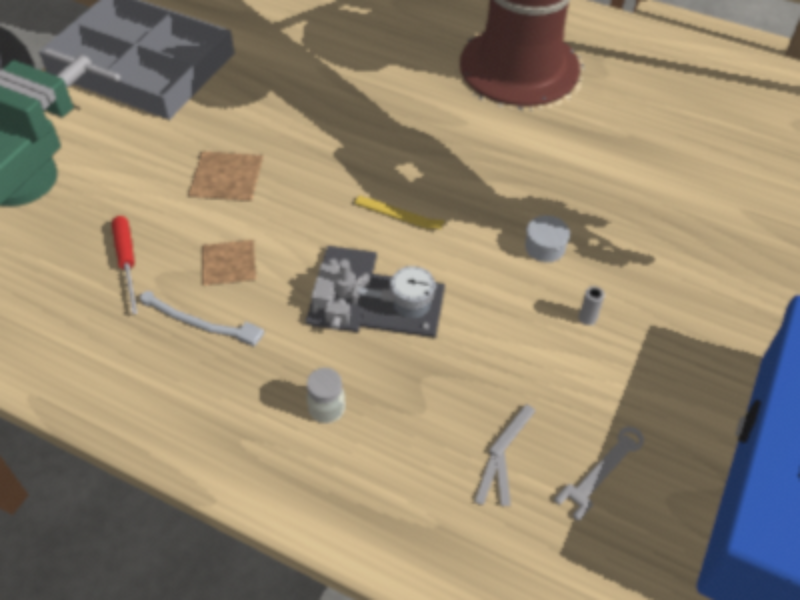

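View pics/topc.png

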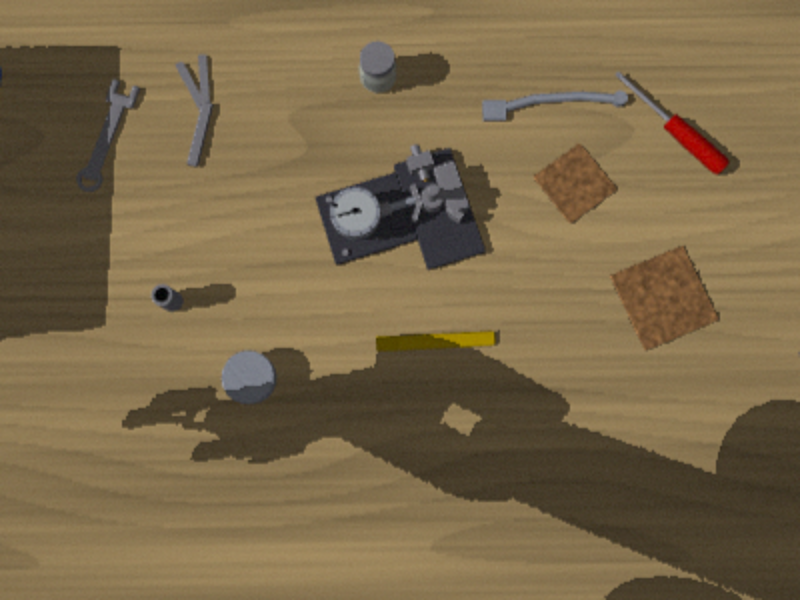

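The top crop (pixel = 60 + u/2, 84 + v/2) shows these candidates:
- **Mats:** two cork mats, the larger at about (392,232) and the smaller at about (347,175). I choose the larger.
- **Bush:** only one dark-bored tube, at about (142,233). The grease tin at (184,272) and the jar at (249,117) are other shapes.
- **Comparator:** nest at about (277,184), dial at about (237,190). The needle points away from the nest.

Next I'll compute rough positions and the wrist camera offset.

```bash
python3 - <<'E'
from h import *
np.set_printoptions(precision=4,suppress=True)
from scipy.spatial.transform import Rotation as Ro
S=P("scene");T=P("top")
for n,a,b in (("nest",(231.3,208.2),(272,181.6)),("bezel",(264.6,203.6),(237.8,191.2)),("zero",(272.6,200),(230.6,187)),("master",(234,205.9),(276.8,187.2)),("bush",(353.3,216.9),(148.8,234.8)),("mat",(173.2,146.8),(391,232.1))):
    print(n,*tri([(S,a),(T,b)]))
print("mat z0",onz(T,(390.1,232.1),0), "bush z0",onz(T,(148.8,234.8),0))
w=P("wrist"); st=env.read_state(); E=np.array(w["extrinsics"]); R=Ro.from_euler("xyz",st["eef_rot"],degrees=True).as_matrix()
o=-E[:3,:3].T@E[:3,3]; print("cam in tool",R.T@(o-st["eef_pos"])); print("cam axes in tool",R.T@E[:3,:3].T, w["fx"],w["cx"],w["cy"])
E
```

```text
nest [ 0.5975 -0.026   0.0045] [array([0.8, 0.1]), array([ 0.9, -0.4])]
bezel [0.5651 0.06   0.0397] [array([0.3, 0. ]), array([ 0.3, -0.1])]
zero [0.5669 0.0795 0.0702] [array([-1.1, -0.1]), array([-1.2,  0.5])]
master [ 0.5828 -0.0325 -0.0044] [array([-1.3, -0.2]), array([-1.3,  0.6])]
bush [ 0.4667  0.2847 -0.0024] [array([-1.2, -0. ]), array([-1.4,  0.4])]
mat [ 0.4659 -0.3115 -0.0007] [array([-0.3, -0.1]), array([-0.4,  0.2])]
mat z0 [ 0.4663 -0.31    0.    ] bush z0 [0.4673 0.2808 0.    ]
cam in tool [ 0.081  -0.0009 -0.1232]
cam axes in tool [[-0.0002  0.9494  0.3141]
 [ 1.      0.0002  0.0001]
 [ 0.0001  0.3141 -0.9494]] 278.2748935973271 252.58123720991077 192.83279855254688
```

Units first: shifts go in shares of 0.8 m and turns go in shares of 120 degrees. So -0.515 m / 0.8 = -0.6438, -0.362 m / 0.8 = -0.4525, -42 degrees / 120 = -0.35.

```bash
echo '[[[-0.3125, -0.225, 0.0375, 0, 0, -0.175], [-0.6438, -0.4525, 0.075, 0, 0, -0.35], [-0.6438, -0.4525, 0.075, 0, 0, -0.35], [-0.6438, -0.4525, 0.075, 0, 0, -0.35], [-0.6438, -0.4525, 0.075, 0, 0, -0.35], [-0.6438, -0.4525, 0.075, 0, 0, -0.35], [-0.6438, -0.4525, 0.075, 0, 0, -0.35], [-0.6438, -0.4525, 0.075, 0, 0, -0.35], [-0.6438, -0.4525, 0.075, 0, 0, -0.35], [-0.6438, -0.4525, 0.075, 0, 0, -0.35], [-0.6438, -0.4525, 0.075, 0, 0, -0.35], [-0.6438, -0.4525, 0.075, 0, 0, -0.35]]]' > rows.txt && python3 -m pendant rows.txt
python3 - <<'E'
from h import *
import json
c=P("wrist"); im=env.snapshot("wrist"); save(im,"w1.png"); cv2.imwrite("pics/w1b.png",cv2.resize(im[:,:,::-1],(800,600),interpolation=cv2.INTER_CUBIC))
np.save("w1c.npy",c,allow_pickle=True)
for q in ("comparator","nest","plunger","bezel","zero_mark","needle_tip","stop","master"):
    r=env.landmark_of(q,"wrist"); print(q,[(np.round(x["uv"],1).tolist(),round(x["conf"],2)) for x in r[:4]])
E
```

```text
time_s: 2.6
eef_pos: [0.5781, 0.019, 0.19]
eef_rot: [180.0, -0.0, -163.2]
wrist_force: [0.3, -0.3, 0.1]
finger_gap: 0.0856
grasp_force: 0.0
comparator [([210.1, 174.9], 0.96), ([401.8, 296.7], 0.36), ([210.6, 175.0], 0.18)]
nest [([207.0, 181.3], 0.72)]
plunger [([210.1, 177.3], 0.87)]
bezel [([297.2, 183.8], 0.71), ([210.9, 176.0], 0.27)]
zero_mark [([317.9, 205.1], 0.94), ([207.4, 177.8], 0.65), ([225.8, 304.4], 0.36)]
needle_tip [([323.9, 191.2], 0.61)]
stop [([210.9, 206.8], 0.97)]
master [([207.8, 171.9], 0.7)]
```

View pics/w1b.png

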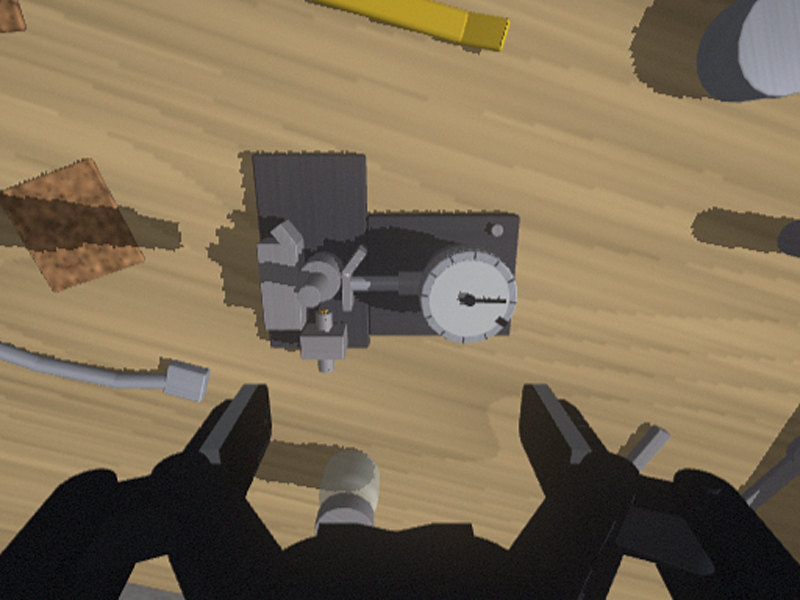

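Wrist view w1 (crop/1.5625 = pixel): the zero block is at about (321,205), the needle tip at (323,192), the pivot at (299.5,191) and the master stem top at about (209,172). The stop is at (207,220), and the base's entry corners are at (162,98.5) and (234,98). The ring has to turn about 0.55 rad anticlockwise. I'll fit the comparator's pose.

```bash
cat > fit.py <<'E'
from h import *
from scipy.optimize import least_squares
np.set_printoptions(precision=4,suppress=True)
def fit(obs,x0=(0.59,-0.03,0.3)):
    def W(p,q): c,s=np.cos(p[2]),np.sin(p[2]); return np.array([p[0]+c*q[0]-s*q[1],p[1]+s*q[0]+c*q[1],q[2]])
    f=lambda p:np.concatenate([proj(c,W(p,q))-uv for c,q,uv in obs])
    r=least_squares(f,x0,loss="soft_l1"); return r.x,f(r.x).reshape(-1,2),W
E
python3 - <<'E'
from fit import *
c=np.load("w1c.npy",allow_pickle=True).item(); S=P("scene");T=P("top")
obs=[(c,(-.085,-.045,.012),(162.,98.5)),(c,(-.085,.03,.012),(234.2,97.9)),(c,(0,.095,.062),(299.5,191.4)),(c,(0,.117,.062),(323.2,192)),(c,(0,0,.012),(207,181.3)),(c,(.0,.0,0),(210.1,174.9)),(c,(0,.095,.04),(297.2,183.8)),(c,(.034,-.001,0),(210.9,206.8))]
p,r,W=fit(obs); print(p,np.degrees(p[2]));print(r)
obs2=[(S,(0,0,.012),(231.3,208.2)),(T,(0,0,.012),(272,181.6)),(S,(0,.095,.04),(264.6,203.6)),(T,(0,.095,.04),(237.8,191.2))]
p2,r2,W=fit(obs2); print(p2);print(r2)
dial=W(p,(0,.095,0)); print("dial",dial)
z=onz(c,(321,205),.06); n=onz(c,(323.2,192),.062); print("zero",z,"needle",n, "ang",np.degrees([np.arctan2(*(v-dial)[1::-1]) for v in (z,n)]), np.linalg.norm((z-dial)[:2]))
# two-view heights
print("dial two views",*tri([(c,(299.5,191.4)),(T,(237.2,190))]))
m=onz(c,(209,168),.074); print("master stem",m)
im=cv2.imread("pics/w1.png"); cv2.imwrite("pics/crop1.png",cv2.resize(im[130:250,150:350],(800,480),interpolation=cv2.INTER_CUBIC))
E
```

```text
[ 0.5934 -0.0284  0.2956] 16.939427217484955
[[-1.7802 -0.1444]
 [-0.8269  0.2463]
 [ 1.0344  0.5467]
 [ 0.4982 -0.1144]
 [ 1.4527 -2.9703]
 [-0.0938  0.7051]
 [-0.1823  1.4878]
 [-0.2922 -3.7362]]
[ 0.5999 -0.0266  0.3823]
[[ 0.16   -0.93  ]
 [ 1.2265 -2.0731]
 [ 0.9445  0.0236]
 [-0.3208  0.0999]]
dial [0.5657 0.0624 0.    ]
zero [0.573  0.0866 0.06  ] needle [0.5595 0.0831 0.062 ] ang [ 73.0645 106.6387] 0.025232847646598562
dial two views [0.564  0.0614 0.062 ] [array([ 0.6, -1.4]), array([ 0. , -0.6])]
master stem [ 0.5649 -0.0254  0.074 ]
```

View pics/crop1.png

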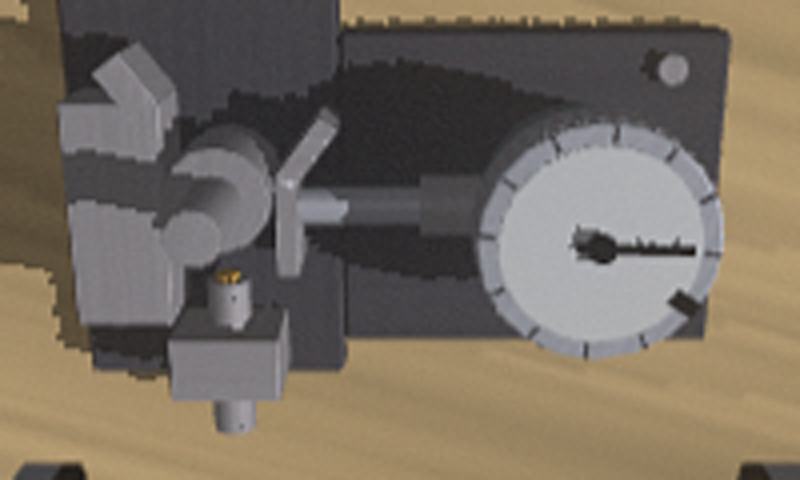

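Crop 1 confirms it: dial centre at px (300,190.3), zero block at (321.5,205.8), needle tip at (323.7,192.7), stem top at (198.2,189.2). Nothing tall stands around the ring. I'll hover over the dial for the second view.

Scaled: 0.06 m / 0.8 = 0.075, 0.045 m / 0.8 = 0.0563, 16.8 degrees / 120 = 0.14.

```bash
echo '[[[0, 0.0563, 0.075, 0, 0, 0.0667], [0, 0.0563, 0.075, 0, 0, 0.14], [0, 0.0563, 0.075, 0, 0, 0.14], [0, 0.0563, 0.075, 0, 0, 0.14]]]' > rows.txt && python3 -m pendant rows.txt
python3 - <<'E'
from fit import *
c1=np.load("w1c.npy",allow_pickle=True).item()
c=P("wrist"); im=env.snapshot("wrist"); save(im,"w2.png"); np.save("w2c.npy",c,allow_pickle=True)
for q in ("zero_mark","needle_tip","bezel"):
    r=env.landmark_of(q,"wrist"); print(q,[(np.round(x["uv"],1).tolist(),round(x["conf"],2)) for x in r[:2]])
d=onz(c1,(300,190.25),.06); print("dial z60",d, "w2 pred",proj(c,d)); print(onz(c1,(300,191.75),.064))
print("stem",onz(c1,(198.2,189.2),.074))
u,v=proj(c,d).astype(int); cv2.imwrite("pics/crop2.png",cv2.resize(im[max(v-100,0):v+100,u-130:u+130,::-1],(780,600),interpolation=cv2.INTER_CUBIC)); print(u-130,max(v-100,0))
E
```

```text
time_s: 3.55
eef_pos: [0.5657, 0.0627, 0.1316]
eef_rot: [-180.0, 0.1, -179.8]
wrist_force: [0.1, -0.3, -0.2]
finger_gap: 0.0854
grasp_force: 0.0
zero_mark [([281.5, 222.0], 0.85)]
needle_tip [([255.6, 203.4], 0.71), ([229.7, 345.9], 0.6)]
bezel [([254.2, 206.2], 0.93)]
dial z60 [0.5647 0.0619 0.06  ] w2 pred [252.4309 212.7171]
[0.5651 0.0613 0.064 ]
stem [ 0.5867 -0.03    0.074 ]
122 112
```

View pics/crop2.png

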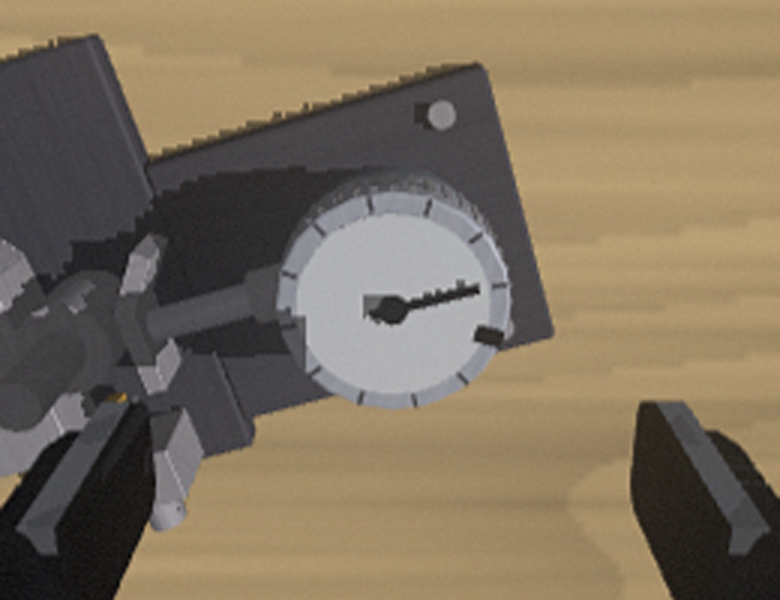

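```bash
python3 - <<'E'
from fit import *
c1,c2=[np.load(f,allow_pickle=True).item() for f in("w1c.npy","w2c.npy")]
for n,a,b in (("ring",(300,190.25),(253.3,211.7)),("hub",(300,191.75),(253.3,215.3)),("zero",(321.5,205.75),(285.3,224)),("tip",(323.75,192.75),(281.3,208.7))):
    print(n,*tri([(c1,a),(c2,b)]))
print(onz(c2,(253.3,211.7),.06),onz(c2,(253.3,215.3),.064))
d=(onz(c2,(253.3,211.7),.06)+onz(c1,(300,190.25),.06))/2
for c,z,t in((c1,(321.5,205.75),(323.75,192.75)),(c2,(285.3,224),(281.3,208.7))):
    a=[onz(c,z,.06)-d,onz(c,t,.062)-d]; print(d,np.degrees([np.arctan2(v[1],v[0]) for v in a]),[np.hypot(*v[:2]) for v in a])
E
```

```text
ring [0.5654 0.0626 0.0568] [array([-0. , -0.2]), array([0.1, 0.2])]
hub [0.5662 0.0624 0.0607] [array([0.1, 0.3]), array([-0.2, -0.4])]
zero [0.5733 0.0869 0.0613] [array([0. , 0.1]), array([-0. , -0.1])]
tip [0.5596 0.083  0.0644] [array([0. , 0.1]), array([-0.1, -0.1])]
[0.5639 0.0625 0.06  ] [0.5651 0.0625 0.064 ]
[0.5643 0.0622 0.06  ] [ 69.6792 101.1548] [np.float64(0.026760222466111185), np.float64(0.022032157999586594)]
[0.5643 0.0622 0.06  ] [ 68.8218 100.0072] [np.float64(0.026675628475617316), np.float64(0.021454391899464163)]
```

Both views agree: ring at z≈0.06 and dial axis at about (0.565, 0.062), with about 32° to turn. I'll descend and grip.

Scaled: 0.0746 m / 0.8 = 0.0933, 0.06 m / 0.8 = 0.075.

```bash
echo '[[[0.0009, -0.0006, 0.0438, 0, 0, 0], [0.0009, -0.0006, 0.075, 0, 0, 0], [0.0009, -0.0006, 0.0933, 0, 0, 0], [0.0009, -0.0006, 0.0933, 0, 0, 0]]]' > rows.txt && python3 -m pendant rows.txt && echo '[[[0, 0, 0, 0, 0, 0], [0, 0, 0, 0, 0, 0], [0, 0, 0, 0, 0, 0], [0, 0, 0, 0, 0, 0]]]' > rows.txt && python3 -m pendant rows.txt 0.05 25
```

```text
time_s: 4.25
eef_pos: [0.5636, 0.0622, 0.0549]
eef_rot: [180.0, -0.1, -179.9]
wrist_force: [-0.0, 0.4, -0.0]
finger_gap: 0.0857
grasp_force: 0.0
time_s: 4.75
eef_pos: [0.5653, 0.0628, 0.0575]
eef_rot: [180.0, 0.2, -179.9]
wrist_force: [-1.4, 1.0, 6.0]
finger_gap: 0.0592
grasp_force: 27.2
```

Scaled: -32 degrees / 120 = -0.2667.

```bash
echo '[[[0, 0, 0, 0, 0, -0.05], [0, 0, 0, 0, 0, -0.1083], [0, 0, 0, 0, 0, -0.1667], [0, 0, 0, 0, 0, -0.225], [0, 0, 0, 0, 0, -0.2667], [0, 0, 0, 0, 0, -0.2667], [0, 0, 0, 0, 0, -0.2667]]]' > rows.txt && python3 -m pendant rows.txt && echo '[[[0, 0, 0, 0, 0, 0], [0, 0, 0, 0, 0, 0], [0, 0, 0, 0, 0, 0], [0, 0, -0.0375, 0, 0, 0], [0, 0, -0.0938, 0, 0, 0], [0, 0, -0.0938, 0, 0, 0], [0, 0, -0.0938, 0, 0, 0]]]' > rows.txt && python3 -m pendant rows.txt 0.085
python3 - <<'E'
from fit import *
c=P("wrist"); im=env.snapshot("wrist"); save(im,"w3.png"); np.save("w3c.npy",c,allow_pickle=True)
for q in ("zero_mark","needle_tip","bezel"):
    r=env.landmark_of(q,"wrist"); print(q,[(np.round(x["uv"],1).tolist(),round(x["conf"],2)) for x in r[:2]])
u,v=proj(c,(.565,.0623,.06)).astype(int); cv2.imwrite("pics/crop3.png",cv2.resize(im[max(v-60,0):v+60,u-80:u+80,::-1],(800,600),interpolation=cv2.INTER_CUBIC)); print(u-80,max(v-60,0))
E
```

```text
time_s: 5.62
eef_pos: [0.5654, 0.0622, 0.0575]
eef_rot: [-179.9, 0.1, -147.9]
wrist_force: [-1.1, -0.1, 5.4]
finger_gap: 0.0589
grasp_force: 27.3
time_s: 6.5
eef_pos: [0.5638, 0.0624, 0.1302]
eef_rot: [180.0, -0.0, -147.9]
wrist_force: [0.2, -0.2, -0.3]
finger_gap: 0.0852
grasp_force: 0.0
zero_mark [([279.7, 224.8], 0.94)]
needle_tip [([277.1, 224.1], 0.55)]
bezel [([249.9, 207.0], 0.68)]
171 156
```

View pics/crop3.png

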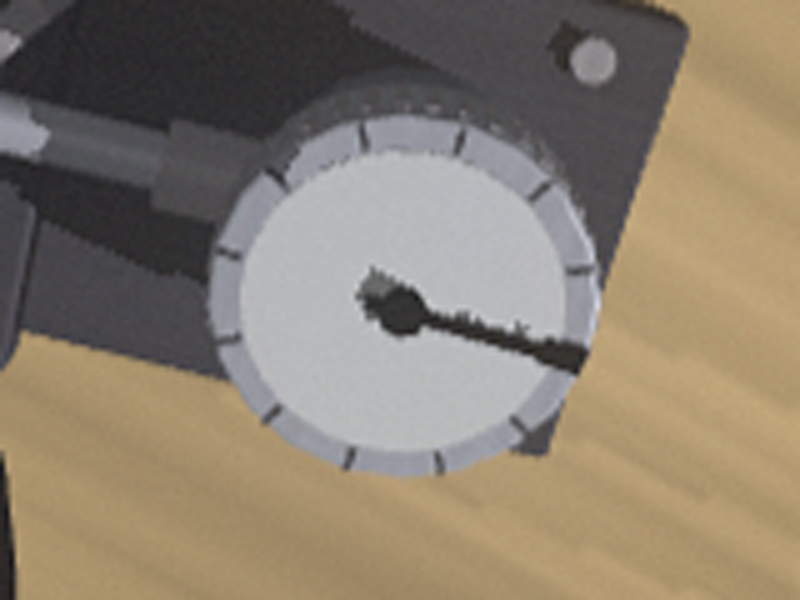

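The zero block (crop 563,356) now lies right on the needle's line, whose tip is at (540,350), so step 1 is met. Next I'll hover over the master, tool aligned with the comparator.

Scaled: -0.0906 m / 0.8 = -0.1133, 0.0294 m / 0.8 = 0.0368, 15 degrees / 120 = 0.125.

```bash
echo '[[[0.0363, -0.1133, -0.0125, 0, 0, 0.0667], [0.0368, -0.1133, -0.0125, 0, 0, 0.125], [0.0368, -0.1133, -0.0125, 0, 0, 0.125], [0.0368, -0.1133, -0.0125, 0, 0, 0.125], [0.0368, -0.1133, -0.0125, 0, 0, 0.125]]]' > rows.txt && python3 -m pendant rows.txt
python3 - <<'E'
from fit import *
c=P("wrist"); im=env.snapshot("wrist"); save(im,"w4.png"); np.save("w4c.npy",c,allow_pickle=True)
for q in ("nest","comparator","stop","master"):
    r=env.landmark_of(q,"wrist"); print(q,[(np.round(x["uv"],1).tolist(),round(x["conf"],2)) for x in r[:2]])
print("stem pred",proj(c,(.5867,-.03,.074)))
cv2.imwrite("pics/crop4.png",cv2.resize(im[90:330,100:420,::-1],(800,600),interpolation=cv2.INTER_CUBIC))
E
```

```text
time_s: 7.32
eef_pos: [0.5868, -0.0289, 0.14]
eef_rot: [180.0, -0.1, -162.8]
wrist_force: [-0.3, -0.3, -0.4]
finger_gap: 0.0851
grasp_force: 0.0
nest [([250.0, 198.0], 0.84), ([253.1, 231.3], 0.58)]
comparator [([249.6, 192.3], 0.97)]
stop [([249.8, 231.6], 0.81), ([261.6, 334.8], 0.74)]
master [([252.1, 189.0], 0.98)]
stem pred [251.7032 216.752 ]
```

View pics/crop4.png

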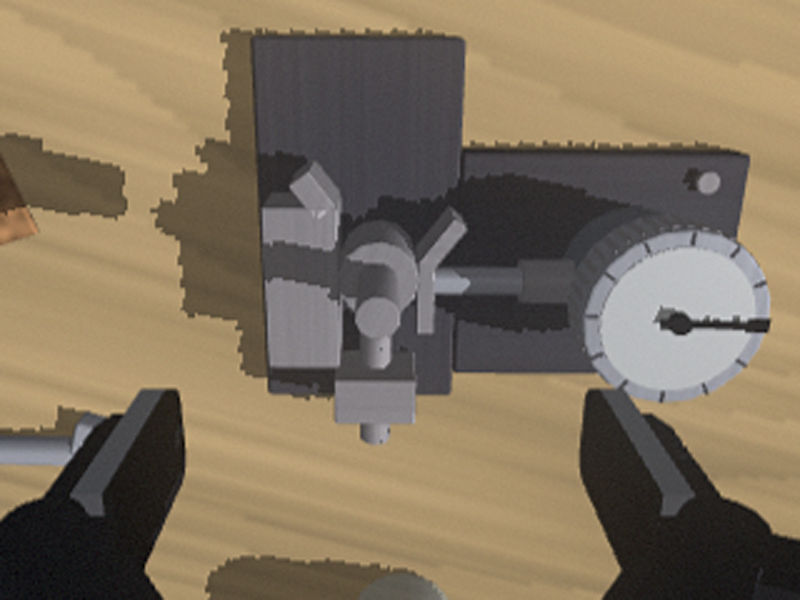

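Crop 4: stem top at px (251.6,217.6), matching the prediction. The base corners are at (200.8,105.2), (286,105.2), (207.2,246.8) and (280.8,246.8), and the anvil edge end is at (236,236.8). I'll refine the comparator pose.

```bash
python3 - <<'E'
from fit import *
c1,c4=[np.load(f,allow_pickle=True).item() for f in("w1c.npy","w4c.npy")]
obs=[(c4,(-.085,-.045,.012),(200.8,105.2)),(c4,(-.085,.03,.012),(286,105.2)),(c4,(.055,-.045,.012),(207.2,246.8)),(c4,(.055,.03,.012),(280.8,246.8)),(c4,(.03,-.014,.036),(236,236.8)),(c4,(0,.095,.063),(372.4,219.2)),
(c1,(-.085,-.045,.012),(162.,98.5)),(c1,(-.085,.03,.012),(234.2,97.9)),(c1,(0,.095,.062),(300,191.75)),(c1,(0,.117,.062),(323.7,192.7))]
p,r,W=fit(obs); print(p,np.degrees(p[2]));print(r)
print("stem",*tri([(c1,(198.2,189.2)),(c4,(251.6,217.6))]))
s=onz(c4,(251.6,217.6),.074); print(s)
d=s[:2]-p[:2]; a=p[2]; print("master in comp",np.cos(a)*d[0]+np.sin(a)*d[1],-np.sin(a)*d[0]+np.cos(a)*d[1])
np.save("comp.npy",p)
E
```

```text
[ 0.5931 -0.0283  0.292 ] 16.729267980635036
[[-0.7821 -1.4343]
 [ 1.1864 -0.6728]
 [-0.1969  1.4302]
 [-0.1074  1.9642]
 [-0.1193  0.5062]
 [ 0.3528  0.6793]
 [-1.2919 -0.5636]
 [-0.2999  0.1106]
 [ 0.7719  0.3038]
 [ 0.226  -0.6266]]
stem [ 0.5866 -0.03    0.0751] [array([-0.1,  0.3]), array([ 0.2, -0.3])]
[ 0.5874 -0.0299  0.074 ]
master in comp -0.005898547193077215 0.00012694027535705408
```

Scaled: 0.074 m / 0.8 = 0.0925, 0.06 m / 0.8 = 0.075, 0.5 degrees / 120 = 0.0042.

```bash
echo '[[[0, -0.0013, 0.0438, 0, 0, 0.0042], [0, -0.0013, 0.075, 0, 0, 0.0042], [0, -0.0013, 0.0925, 0, 0, 0.0042], [0, -0.0013, 0.0925, 0, 0, 0.0042], [0, -0.0013, 0.0925, 0, 0, 0.0042]]]' > rows.txt && python3 -m pendant rows.txt 0.05
python3 -c "
from h import *
s=env.read_state();p=np.load('comp.npy');a=p[2];d=s['eef_pos'][:2]-p[:2];print(s['eef_pos'],s['eef_rot'],np.cos(a)*d[0]+np.sin(a)*d[1],-np.sin(a)*d[0]+np.cos(a)*d[1],s['wrist_force'])"
```

```text
time_s: 8.2
eef_pos: [0.5886, -0.031, 0.068]
eef_rot: [-179.9, 0.1, -163.4]
wrist_force: [-0.5, -0.2, 1.0]
finger_gap: 0.05
grasp_force: 0.0
[ 0.58860094 -0.03104419  0.06796882] [-1.79946494e+02  1.05140816e-01 -1.63377993e+02] -0.005057191567687774 -0.0013490770837361482 [-0.52106521 -0.17204901  1.02149158]
```

Scaled: 0.002 m / 0.8 = 0.0025, 0.0012 m / 0.8 = 0.0015.

```bash
echo '[[[0, 0.0015, 0.0025, 0, 0, 0], [0, 0.0015, 0.0025, 0, 0, 0]]]' > rows.txt && python3 -m pendant rows.txt 0.05; echo '[[[0, 0, 0, 0, 0, 0], [0, 0, 0, 0, 0, 0], [0, 0, 0, 0, 0, 0], [0, 0, 0, 0, 0, 0]]]' > rows.txt && python3 -m pendant rows.txt 0.005 40
python3 -c "
from h import *
s=env.read_state();p=np.load('comp.npy');a=p[2];d=s['eef_pos'][:2]-p[:2];print(s['eef_pos'],s['eef_rot'],np.cos(a)*d[0]+np.sin(a)*d[1],-np.sin(a)*d[0]+np.cos(a)*d[1],s['wrist_force'])"
```

```text
time_s: 8.45
eef_pos: [0.5877, -0.0297, 0.0653]
eef_rot: [-180.0, 0.0, -163.4]
wrist_force: [-1.0, -0.0, 0.2]
finger_gap: 0.0497
grasp_force: 0.0
time_s: 8.95
eef_pos: [0.5875, -0.03, 0.0649]
eef_rot: [-180.0, 0.0, -163.4]
wrist_force: [-0.1, -0.6, 0.7]
finger_gap: 0.0124
grasp_force: 38.9
[ 0.58750894 -0.0300174   0.06494091] [-1.79968063e+02  1.05438979e-02 -1.63383694e+02] -0.0058074089012062225 -5.141342351750399e-05 [-0.09048901 -0.64949506  0.73041053]
```

Scaled: 0.072 m / 0.8 = 0.09, -0.07 m / 0.8 = -0.0875.

```bash
echo '[[[0.005, 0, -0.0006, 0, 0, 0], [0.015, 0, -0.0013, 0, 0, 0], [0.025, 0, -0.0013, 0, 0, 0], [0.035, 0, -0.0013, 0, 0, 0], [0.045, 0, -0.0013, 0, 0, 0], [0.0575, 0, -0.0013, 0, 0, 0], [0.07, 0, -0.0013, 0, 0, 0], [0.085, 0, -0.0013, 0, 0, 0], [0.09, 0, -0.0013, 0, 0, 0], [0.09, 0, -0.0375, 0, 0, 0], [0.09, 0, -0.0875, 0, 0, 0], [0.09, 0, -0.0875, 0, 0, 0]]]' > rows.txt && python3 -m pendant rows.txt
```

```text
time_s: 10.45
eef_pos: [0.5211, -0.0511, 0.139]
eef_rot: [-179.8, 0.4, -163.4]
wrist_force: [0.2, 0.4, -1.0]
finger_gap: 0.013
grasp_force: 39.1
```

Scaled: -0.233 m / 0.8 = -0.2913, -0.22 m / 0.8 = -0.275.

```bash
echo '[[[0.0125, -0.025, 0, 0, 0, 0], [0.0375, -0.075, 0, 0, 0, 0], [0.0688, -0.1313, 0, 0, 0, 0], [0.1, -0.1875, 0, 0, 0, 0], [0.125, -0.2375, 0, 0, 0, 0], [0.1475, -0.275, 0, 0, 0, 0], [0.1563, -0.2913, 0, 0, 0, 0], [0.1563, -0.2913, 0, 0, 0, 0], [0.1563, -0.2913, 0, 0, 0, 0]]]' > rows.txt && python3 -m pendant rows.txt
python3 - <<'E'
from fit import *
s=env.read_state(); print(s["eef_pos"],s["eef_rot"],s["finger_gap"])
c=P("wrist"); im=env.snapshot("wrist"); r=env.regions_of("mat","wrist")
for x in r[:3]: print(x["conf"],x["uv"],onz(c,x["uv"],.005),x["region"].sum())
T=P("top"); env.snapshot("top")
for q in("master","mat"):
  r=env.landmark_of(q,"top"); print(q,[(np.round(x["uv"],1).tolist(),round(x["conf"],2)) for x in r[:2]])
cv2.imwrite("pics/crop5.png",cv2.resize(im[:,:,::-1],(512,384)))
E
```

```text
time_s: 11.58
eef_pos: [0.4653, -0.3082, 0.1341]
eef_rot: [179.9, -0.0, -163.3]
wrist_force: [0.4, -0.6, -1.5]
finger_gap: 0.0129
grasp_force: 39.2
[ 0.4653 -0.3082  0.1341] [ 179.9287   -0.0128 -163.3258] 0.012891389761798431
0.94 [250.4, 181.6] [ 0.4571 -0.3131  0.005 ] 9275
0.74 [264.4, 319.3] [ 0.6068 -0.2523  0.005 ] 293
master []
mat [([389.2, 231.9], 0.8), ([349.8, 171.8], 0.69)]
```

View pics/crop5.png

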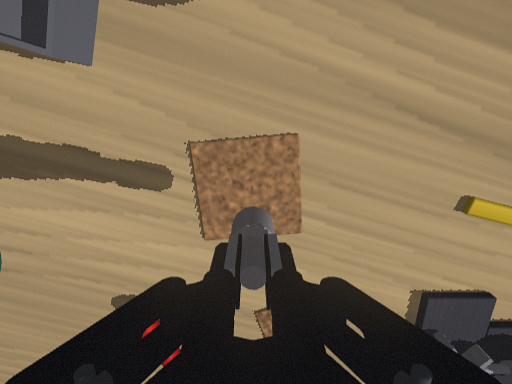

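The master hangs upright over the larger mat, whose px corners are (188,141) and (300,237). I'll lower it.

Scaled: 0.075 m / 0.8 = 0.0938, 0.073 m / 0.8 = 0.0913.

```bash
echo '[[[0, 0, 0.0375, 0, 0, 0], [0, 0, 0.0688, 0, 0, 0], [0, 0, 0.085, 0, 0, 0], [0, 0, 0.0913, 0, 0, 0], [0, 0, 0.0938, 0, 0, 0], [0, 0, 0.0938, 0, 0, 0]]]' > rows.txt && python3 -m pendant rows.txt; echo '[[[0, 0, 0.0006, 0, 0, 0], [0, 0, 0.0013, 0, 0, 0]]]' > rows.txt && python3 -m pendant rows.txt
```

```text
time_s: 12.58
eef_pos: [0.4657, -0.3098, 0.0606]
eef_rot: [-179.9, 0.0, -163.4]
wrist_force: [0.5, 0.0, -0.5]
finger_gap: 0.0127
grasp_force: 39.2
time_s: 12.82
eef_pos: [0.4655, -0.3096, 0.0592]
eef_rot: [-180.0, 0.0, -163.4]
wrist_force: [0.2, -0.6, -1.7]
finger_gap: 0.0126
grasp_force: 39.2
```

Scaled: 0.0012 m / 0.8 = 0.0015, 0.0007 m / 0.8 = 0.0009.

```bash
echo '[[[0, 0, 0.0009, 0, 0, 0], [0, 0, 0.0015, 0, 0, 0], [0, 0, 0.0015, 0, 0, 0]]]' > rows.txt && python3 -m pendant rows.txt
```

```text
time_s: 13.2
eef_pos: [0.4653, -0.3095, 0.0579]
eef_rot: [-180.0, 0.0, -163.4]
wrist_force: [-0.6, 0.6, 2.4]
finger_gap: 0.0127
grasp_force: 39.5
```

Units first: shifts go in shares of 0.8 m and turns go in shares of 120 degrees. So -0.12 m / 0.8 = -0.15, -0.1 m / 0.8 = -0.125.

```bash
echo '[[[0, 0, 0, 0, 0, 0], [0, 0, 0, 0, 0, 0], [0, 0, -0.025, 0, 0, 0], [0, 0, -0.0875, 0, 0, 0], [0, 0, -0.125, 0, 0, 0], [0, 0, -0.15, 0, 0, 0], [0, 0, -0.15, 0, 0, 0]]]' > rows.txt && python3 -m pendant rows.txt 0.06; echo '[[[-0.0375, 0.125, 0, 0, 0, 0], [-0.2125, 0.7088, 0, 0, 0, 0], [-0.2125, 0.7088, 0, 0, 0, 0], [-0.2125, 0.7088, 0, 0, 0, 0], [-0.2125, 0.7088, 0, 0, 0, 0], [-0.2125, 0.7088, 0, 0, 0, 0], [-0.2125, 0.7088, 0, 0, 0, 0], [-0.2125, 0.7088, 0, 0, 0, 0], [-0.2125, 0.7088, 0, 0, 0, 0], [-0.2125, 0.7088, 0, 0, 0, 0], [-0.2125, 0.7088, 0, 0, 0, 0], [-0.2125, 0.7088, 0, 0, 0, 0]]]' > rows.txt && python3 -m pendant rows.txt
python3 - <<'E'
from fit import *
s=env.read_state(); print(s["eef_pos"],s["eef_rot"])
c=P("wrist"); im=env.snapshot("wrist"); np.save("w6c.npy",c,allow_pickle=True); save(im,"w6.png")
r=env.landmark_of("bush","wrist"); print([(x["uv"],x["conf"],onz(c,x["uv"],0)) for x in r[:2]])
r=env.regions_of("bush","wrist"); print([(x["uv"],x["conf"]) for x in r[:2]])
u,v=map(int,r[0]["uv"]); 
t=env.snapshot("top"); c5=cv2.resize(t[200:260,350:430],(400,300),interpolation=cv2.INTER_CUBIC); b=cv2.resize(im[v-60:v+60,u-80:u+80],(400,300),interpolation=cv2.INTER_CUBIC)
cv2.imwrite("pics/crop6.png",np.hstack([b,c5])[:,:,::-1]); print(u-80,v-60)
E
```

```text
time_s: 14.08
eef_pos: [0.4661, -0.3101, 0.18]
eef_rot: [-179.8, 0.1, -163.4]
wrist_force: [-0.2, 0.6, -0.5]
finger_gap: 0.06
grasp_force: 0.0
time_s: 15.58
eef_pos: [0.4653, 0.2817, 0.1761]
eef_rot: [-180.0, -0.1, -163.4]
wrist_force: [0.3, 0.3, -0.3]
finger_gap: 0.0601
grasp_force: 0.0
[0.4653 0.2817 0.1761] [-179.9561   -0.1456 -163.3942]
[([258.6, 184.3], 0.69, array([0.4702, 0.2895, 0.    ]))]
[([257.3, 193.1], 0.75), ([39.1, 211.2], 0.45)]
177 133
```

View pics/crop6.png

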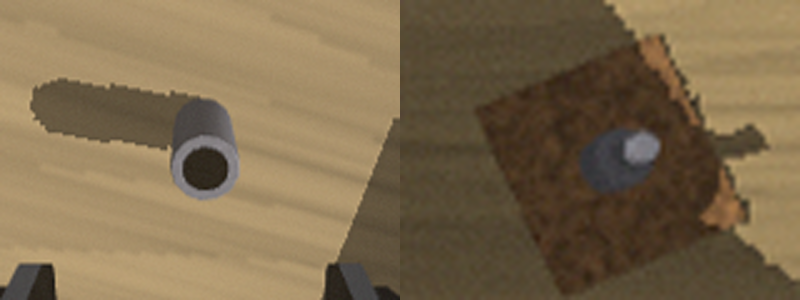

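The master stands upright mid-mat (right crop). The bush's rim centre is at wrist px (259,200.2) and at (141,231.5) in the top view.

```bash
python3 - <<'E'
from fit import *
c=np.load("w6c.npy",allow_pickle=True).item(); T=P("top")
print(*tri([(c,(259,200.2)),(T,(141.2,231.5))])); b=onz(c,(259,200.2),.058); print(b)
s=env.read_state(); from scipy.spatial.transform import Rotation as Ro
print(s["eef_pos"],s["eef_rot"]); R=Ro.from_euler("xyz",s["eef_rot"],degrees=True).as_matrix(); print("tool delta",R.T@(np.r_[b[:2],.05]-s["eef_pos"]))
E
```

```text
[0.4679 0.2871 0.0576] [array([-1. , -1.2]), array([-0.5, -0.3])]
[0.4687 0.2883 0.058 ]
[0.4661 0.2815 0.1773] [-179.9914   -0.0205 -163.4805]
tool delta [-0.0045  0.0058  0.1273]
```

Scaled: 0.1275 m / 0.8 = 0.1594, 0.12 m / 0.8 = 0.15.

```bash
echo '[[[-0.0056, 0.0073, 0.0375, 0, 0, 0], [-0.0056, 0.0073, 0.0875, 0, 0, 0], [-0.0056, 0.0073, 0.1313, 0, 0, 0], [-0.0056, 0.0073, 0.15, 0, 0, 0], [-0.0056, 0.0073, 0.1594, 0, 0, 0], [-0.0056, 0.0073, 0.1594, 0, 0, 0], [-0.0056, 0.0073, 0.1594, 0, 0, 0]]]' > rows.txt && python3 -m pendant rows.txt; echo '[[[0, 0, 0, 0, 0, 0], [0, 0, 0, 0, 0, 0], [0, 0, 0, 0, 0, 0], [0, 0, 0, 0, 0, 0], [0, 0, 0, 0, 0, 0]]]' > rows.txt && python3 -m pendant rows.txt 0.015 60
```

```text
time_s: 16.65
eef_pos: [0.4697, 0.2898, 0.0516]
eef_rot: [180.0, 0.2, -163.4]
wrist_force: [-0.3, 0.2, -0.4]
finger_gap: 0.0598
grasp_force: 0.0
time_s: 17.27
eef_pos: [0.4691, 0.2896, 0.0508]
eef_rot: [180.0, 0.1, -163.4]
wrist_force: [-1.3, -0.5, 5.8]
finger_gap: 0.0243
grasp_force: 58.9
```

Scaled: -0.341 m / 0.8 = -0.4263, -0.08 m / 0.8 = -0.1.

```bash
echo '[[[0, 0, -0.025, 0, 0, 0], [0, 0, -0.075, 0, 0, 0], [0, 0, -0.1, 0, 0, 0], [0.0125, -0.05, -0.1025, 0, 0, 0], [0.025, -0.125, -0.1025, 0, 0, 0], [0.0338, -0.2, -0.1025, 0, 0, 0], [0.0425, -0.275, -0.1025, 0, 0, 0], [0.05, -0.35, -0.1025, 0, 0, 0], [0.055, -0.4063, -0.1025, 0, 0, 0], [0.055, -0.4263, -0.1025, 0, 0, 0], [0.055, -0.4263, -0.1025, 0, 0, 0], [0.055, -0.4263, -0.1025, 0, 0, 0]]]' > rows.txt && python3 -m pendant rows.txt
cat > st.py <<'E'
from h import *
def st():
    s=env.read_state();p=np.load('comp.npy');a=p[2];C=np.array([[np.cos(a),np.sin(a)],[-np.sin(a),np.cos(a)]])
    print("comp xy mm",np.round(1e3*C@(s['eef_pos'][:2]-p[:2]),2),"z",np.round(s['eef_pos'][2]*1e3,2),"rot",np.round(s['eef_rot'],2),"Fcomp",np.round(C@s['wrist_force'][:2],2),"Fz",round(s['wrist_force'][2],2),"gap",round(s['finger_gap']*1e3,2),"t",s['time_s'])
st()
E
python3 st.py
```

```text
time_s: 18.77
eef_pos: [0.5236, -0.0486, 0.1317]
eef_rot: [179.9, -0.0, -163.3]
wrist_force: [0.6, -0.1, -1.5]
finger_gap: 0.0242
grasp_force: 59.3
comp xy mm [-72.39   0.51] z 131.72 rot [ 1.7995e+02 -3.0000e-02 -1.6331e+02] Fcomp [ 0.51 -0.23] Fz -1.48 gap 24.18 t 18.775
```

Scaled: 0.067 m / 0.8 = 0.0838, 0.064 m / 0.8 = 0.08.

```bash
echo '[[[0, -0.0015, 0.0375, 0, 0, 0], [0, -0.0015, 0.0688, 0, 0, 0], [0, -0.0015, 0.08, 0, 0, 0], [0, -0.0015, 0.0838, 0, 0, 0], [0, -0.0015, 0.0838, 0, 0, 0], [0, -0.0015, 0.0838, 0, 0, 0]]]' > rows.txt && python3 -m pendant rows.txt; python3 st.py
```

```text
time_s: 19.52
eef_pos: [0.5251, -0.0512, 0.0662]
eef_rot: [-179.9, 0.1, -163.4]
wrist_force: [0.3, 1.2, -1.3]
finger_gap: 0.024
grasp_force: 59.3
comp xy mm [-71.64  -2.35] z 66.2 rot [-1.7994e+02  1.0000e-01 -1.6338e+02] Fcomp [0.61 1.09] Fz -1.29 gap 24.02 t 19.525
```

Scaled: 0.0015 m / 0.8 = 0.0019, 0.001 m / 0.8 = 0.0013.

```bash
echo '[[[0, 0, 0.0013, 0, 0, 0], [0, 0, 0.0019, 0, 0, 0], [0, 0, 0.0019, 0, 0, 0], [0, 0, 0.0019, 0, 0, 0]]]' > rows.txt && python3 -m pendant rows.txt; python3 st.py
```

```text
time_s: 20.02
eef_pos: [0.5243, -0.0511, 0.0635]
eef_rot: [180.0, -0.0, -163.4]
wrist_force: [0.5, 0.4, -2.1]
finger_gap: 0.0247
grasp_force: 59.3
comp xy mm [-72.43  -2.06] z 63.49 rot [ 180.     -0.   -163.39] Fcomp [0.56 0.22] Fz -2.1 gap 24.74 t 20.025
```

Scaled: 0.0012 m / 0.8 = 0.0015, 0.0008 m / 0.8 = 0.001.

```bash
echo '[[[0, 0.0015, 0.0006, 0, 0, 0], [0, 0.0015, 0.001, 0, 0, 0], [0, 0.0015, 0.001, 0, 0, 0], [0, 0.0015, 0.001, 0, 0, 0]]]' > rows.txt && python3 -m pendant rows.txt; python3 st.py
```

```text
time_s: 20.52
eef_pos: [0.524, -0.0498, 0.0629]
eef_rot: [180.0, 0.0, -163.4]
wrist_force: [-0.8, 0.6, 1.3]
finger_gap: 0.0242
grasp_force: 59.4
comp xy mm [-72.31  -0.77] z 62.91 rot [ 1.7999e+02  1.0000e-02 -1.6339e+02] Fcomp [-0.63  0.81] Fz 1.29 gap 24.16 t 20.525
```

Scaled: -0.025 m / 0.8 = -0.0313, -0.022 m / 0.8 = -0.0275.

```bash
echo '[[[-0.0063, 0, -0.0004, 0, 0, 0], [-0.015, 0, -0.0004, 0, 0, 0], [-0.0225, 0, -0.0004, 0, 0, 0], [-0.0275, 0, -0.0004, 0, 0, 0], [-0.0313, 0, -0.0004, 0, 0, 0], [-0.0313, 0, -0.0004, 0, 0, 0]]]' > rows.txt && python3 -m pendant rows.txt; python3 st.py;  echo '[[[-0.0025, 0, 0, 0, 0, 0], [-0.0063, 0, 0, 0, 0, 0], [-0.0094, 0, 0, 0, 0, 0], [-0.0125, 0, 0, 0, 0, 0], [-0.015, 0, 0, 0, 0, 0], [-0.0175, 0, 0, 0, 0, 0]]]' > rows.txt && python3 -m pendant rows.txt; python3 st.py
```

```text
time_s: 21.28
eef_pos: [0.5482, -0.0427, 0.0629]
eef_rot: [-180.0, 0.0, -163.4]
wrist_force: [0.5, -0.0, -1.0]
finger_gap: 0.0244
grasp_force: 59.5
comp xy mm [-47.08  -0.87] z 62.93 rot [-1.8000e+02  3.0000e-02 -1.6338e+02] Fcomp [ 0.51 -0.18] Fz -0.95 gap 24.42 t 21.275
time_s: 22.02
eef_pos: [0.5614, -0.0387, 0.0629]
eef_rot: [180.0, -0.0, -163.4]
wrist_force: [-0.3, -0.5, -1.7]
finger_gap: 0.0247
grasp_force: 59.5
comp xy mm [-33.28  -0.89] z 62.95 rot [ 180.     -0.   -163.38] Fcomp [-0.42 -0.42] Fz -1.66 gap 24.69 t 22.025
```

Scaled: -0.009 m / 0.8 = -0.0113, -0.007 m / 0.8 = -0.0088.

```bash
echo '[[[-0.0019, 0, 0, 0, 0, 0], [-0.0038, 0, 0, 0, 0, 0], [-0.0063, 0, 0, 0, 0, 0], [-0.0088, 0, 0, 0, 0, 0], [-0.0113, 0, 0, 0, 0, 0]]]' > rows.txt && python3 -m pendant rows.txt; python3 st.py; echo '[[[-0.0019, 0, 0, 0, 0, 0], [-0.0038, 0, 0, 0, 0, 0], [-0.0063, 0, 0, 0, 0, 0], [-0.0088, 0, 0, 0, 0, 0], [-0.0113, 0, 0, 0, 0, 0]]]' > rows.txt && python3 -m pendant rows.txt; python3 st.py
```

```text
time_s: 22.65
eef_pos: [0.5697, -0.036, 0.0629]
eef_rot: [180.0, -0.0, -163.4]
wrist_force: [-2.7, 0.8, 1.4]
finger_gap: 0.024
grasp_force: 59.5
comp xy mm [-24.56  -0.67] z 62.91 rot [ 1.7996e+02 -5.0000e-02 -1.6338e+02] Fcomp [-2.37  1.55] Fz 1.38 gap 24.04 t 22.65
time_s: 23.28
eef_pos: [0.5756, -0.0344, 0.063]
eef_rot: [179.9, -0.6, -163.3]
wrist_force: [-17.9, -2.9, 13.8]
finger_gap: 0.0244
grasp_force: 60.8
comp xy mm [-18.47  -0.79] z 63.0 rot [ 179.93   -0.57 -163.33] Fcomp [-17.97   2.38] Fz 13.8 gap 24.4 t 23.275
```

Scaled: -0.0005 m / 0.8 = -0.0006.

```bash
echo '[[[0, 0, -0.0006, 0, 0, 0], [0, 0, -0.0006, 0, 0, 0]]]' > rows.txt && python3 -m pendant rows.txt; python3 st.py; echo '[[[0.0025, 0, 0, 0, 0, 0], [0.0025, 0, 0, 0, 0, 0]]]' > rows.txt && python3 -m pendant rows.txt; python3 st.py
```

```text
time_s: 23.52
eef_pos: [0.5755, -0.0344, 0.063]
eef_rot: [179.9, -0.5, -163.3]
wrist_force: [-13.4, -2.4, 8.7]
finger_gap: 0.0241
grasp_force: 60.5
comp xy mm [-18.61  -0.79] z 63.03 rot [ 179.93   -0.54 -163.35] Fcomp [-13.54   1.53] Fz 8.65 gap 24.08 t 23.525
time_s: 23.78
eef_pos: [0.5749, -0.0346, 0.063]
eef_rot: [180.0, -0.3, -163.4]
wrist_force: [-8.8, 0.1, 4.3]
finger_gap: 0.0242
grasp_force: 59.9
comp xy mm [-19.17  -0.78] z 62.99 rot [ 179.96   -0.27 -163.37] Fcomp [-8.4   2.67] Fz 4.25 gap 24.23 t 23.775
```

```bash
python3 - <<'E'
from fit import *
p=np.load("comp.npy")
w=env.snapshot("wrist");c=P("wrist");s=env.snapshot("scene");S=P("scene");t=env.snapshot("top");T=P("top")
q=(.5756,-.0344,.04)
def crop(im,c,w,h,q=q):
    u,v=proj(c,q).astype(int); return cv2.resize(im[max(v-h,0):v+h,max(u-w,0):u+w],(400,300),interpolation=cv2.INTER_CUBIC)
A=np.hstack([crop(w,c,80,60),crop(s,S,40,30)]); B=np.hstack([crop(t,T,48,36),crop(w,c,40,30,(.565,.0623,.06))])
cv2.imwrite("pics/last.png",np.vstack([A,B])[:,:,::-1])
E
```

```text
(no output)
```

View pics/last.png

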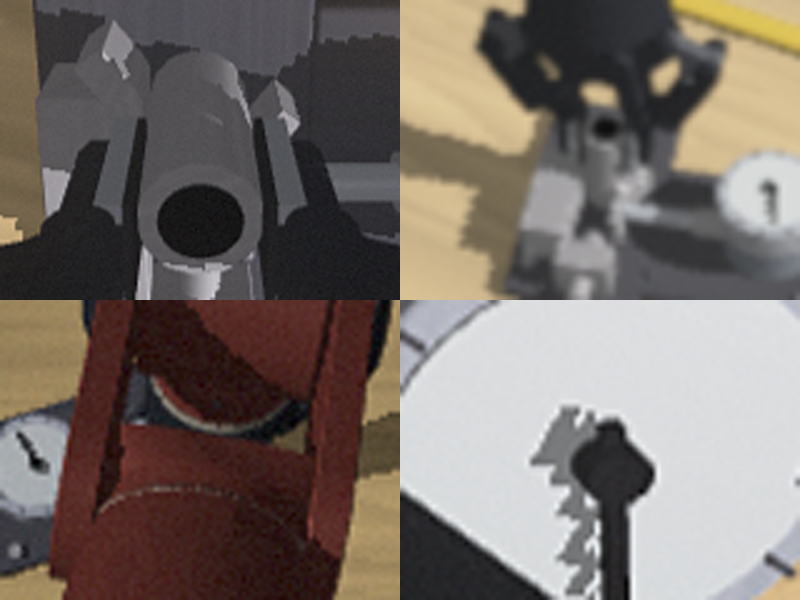

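The bush stands upright between the bevels, with the plunger just engaging (upper crops). Base and anvil friction are braking it, so I'll relieve both slightly (up 0.8 mm, +y 0.4 mm) and go in more slowly.

Scaled: 0.003 m / 0.8 = 0.0038, 0.002 m / 0.8 = 0.0025.

```bash
echo '[[[0.0025, 0.0005, -0.001, 0, 0, 0], [0.0038, 0.0005, -0.001, 0, 0, 0], [0.0038, 0.0005, -0.001, 0, 0, 0]]]' > rows.txt && python3 -m pendant rows.txt; python3 st.py; echo '[[[-0.0013, 0, 0, 0, 0, 0], [-0.0025, 0, 0, 0, 0, 0], [-0.0038, 0, 0, 0, 0, 0], [-0.005, 0, 0, 0, 0, 0]]]' > rows.txt && python3 -m pendant rows.txt; python3 st.py
```

```text
time_s: 24.3
eef_pos: [0.5738, -0.0348, 0.0641]
eef_rot: [-180.0, 0.0, -163.4]
wrist_force: [-0.7, -0.4, -4.5]
finger_gap: 0.0242
grasp_force: 59.1
comp xy mm [-20.29  -0.64] z 64.05 rot [-1.7999e+02  3.0000e-02 -1.6339e+02] Fcomp [-0.74 -0.15] Fz -4.48 gap 24.18 t 24.3
time_s: 24.8
eef_pos: [0.5762, -0.034, 0.0639]
eef_rot: [180.0, -0.2, -163.4]
wrist_force: [-6.0, -3.1, -1.4]
finger_gap: 0.0245
grasp_force: 59.4
comp xy mm [-17.83  -0.63] z 63.89 rot [ 179.99   -0.25 -163.36] Fcomp [-6.66 -1.22] Fz -1.45 gap 24.48 t 24.8
```

Scaled: -0.004 m / 0.8 = -0.005, -0.003 m / 0.8 = -0.0038.

```bash
echo '[[[-0.0013, 0, 0, 0, 0, 0], [-0.0025, 0, 0, 0, 0, 0], [-0.0038, 0, 0, 0, 0, 0], [-0.005, 0, 0, 0, 0, 0]]]' > rows.txt && python3 -m pendant rows.txt; python3 st.py; echo '[[[-0.0013, 0, 0, 0, 0, 0], [-0.0025, 0, 0, 0, 0, 0], [-0.0038, 0, 0, 0, 0, 0], [-0.005, 0, 0, 0, 0, 0]]]' > rows.txt && python3 -m pendant rows.txt; python3 st.py
```

```text
time_s: 25.3
eef_pos: [0.5801, -0.0329, 0.0638]
eef_rot: [180.0, -0.2, -163.4]
wrist_force: [-5.2, -2.3, -2.0]
finger_gap: 0.0244
grasp_force: 59.3
comp xy mm [-13.73  -0.64] z 63.81 rot [ 179.99   -0.22 -163.37] Fcomp [-5.64 -0.72] Fz -1.98 gap 24.37 t 25.3
time_s: 25.8
eef_pos: [0.5852, -0.0313, 0.0643]
eef_rot: [-180.0, -0.0, -163.4]
wrist_force: [-3.7, -1.5, -2.1]
finger_gap: 0.0243
grasp_force: 59.4
comp xy mm [-8.43 -0.65] z 64.29 rot [-1.8000e+02 -2.0000e-02 -1.6339e+02] Fcomp [-4.   -0.39] Fz -2.09 gap 24.31 t 25.8
```

Scaled: -0.006 m / 0.8 = -0.0075, -0.005 m / 0.8 = -0.0063.

```bash
echo '[[[-0.0013, 0, 0.0004, 0, 0, 0], [-0.0025, 0, 0.0008, 0, 0, 0], [-0.0038, 0, 0.0008, 0, 0, 0], [-0.005, 0, 0.0008, 0, 0, 0], [-0.0063, 0, 0.0008, 0, 0, 0], [-0.0075, 0, 0.0008, 0, 0, 0]]]' > rows.txt && python3 -m pendant rows.txt; python3 st.py; echo '[[[-0.0006, 0, 0, 0, 0, 0], [-0.0013, 0, 0, 0, 0, 0], [-0.0019, 0, 0, 0, 0, 0], [-0.0025, 0, 0, 0, 0, 0]]]' > rows.txt && python3 -m pendant rows.txt; python3 st.py
```

```text
time_s: 26.55
eef_pos: [0.591, -0.0296, 0.0637]
eef_rot: [-180.0, 0.0, -163.4]
wrist_force: [-3.5, -1.5, -1.5]
finger_gap: 0.0241
grasp_force: 59.4
comp xy mm [-2.31 -0.63] z 63.7 rot [-1.7999e+02  1.0000e-02 -1.6338e+02] Fcomp [-3.81 -0.42] Fz -1.51 gap 24.07 t 26.55
time_s: 27.05
eef_pos: [0.5928, -0.029, 0.0636]
eef_rot: [-180.0, -0.0, -163.4]
wrist_force: [-3.5, -1.8, -1.2]
finger_gap: 0.0242
grasp_force: 59.4
comp xy mm [-0.41 -0.6 ] z 63.64 rot [-180.     -0.   -163.38] Fcomp [-3.83 -0.69] Fz -1.15 gap 24.15 t 27.05
```

Scaled: -0.002 m / 0.8 = -0.0025, -0.0015 m / 0.8 = -0.0019.

```bash
for i in 1; do :; done; echo '[[[-0.0006, 0, 0.0003, 0, 0, 0], [-0.0013, 0, 0.0003, 0, 0, 0], [-0.0019, 0, 0.0003, 0, 0, 0], [-0.0025, 0, 0.0003, 0, 0, 0]]]' > rows.txt && python3 -m pendant rows.txt; python3 st.py
```

```text
time_s: 27.55
eef_pos: [0.5948, -0.0284, 0.0635]
eef_rot: [-180.0, 0.0, -163.4]
wrist_force: [-2.7, -1.1, -0.4]
finger_gap: 0.0241
grasp_force: 59.4
comp xy mm [ 1.65 -0.62] z 63.52 rot [-180.      0.   -163.38] Fcomp [-2.92 -0.25] Fz -0.39 gap 24.12 t 27.55
```

Scaled: -0.0018 m / 0.8 = -0.0023, -0.0015 m / 0.8 = -0.0019.

```bash
echo '[[[-0.0006, 0, 0, 0, 0, 0], [-0.0013, 0, 0, 0, 0, 0], [-0.0019, 0, 0, 0, 0, 0], [-0.0023, 0, 0, 0, 0, 0]]]' > rows.txt && python3 -m pendant rows.txt; python3 st.py
```

```text
time_s: 28.05
eef_pos: [0.5965, -0.0279, 0.0635]
eef_rot: [-180.0, -0.0, -163.4]
wrist_force: [-3.3, -0.9, -1.5]
finger_gap: 0.024
grasp_force: 59.4
comp xy mm [ 3.4  -0.58] z 63.48 rot [-180.     -0.   -163.38] Fcomp [-3.38  0.04] Fz -1.48 gap 24.0 t 28.05
```

Scaled: -0.0018 m / 0.8 = -0.0023, -0.0015 m / 0.8 = -0.0019.

```bash
echo '[[[-0.0006, 0, 0, 0, 0, 0], [-0.0013, 0, 0, 0, 0, 0], [-0.0019, 0, 0, 0, 0, 0], [-0.0023, 0, 0, 0, 0, 0]]]' > rows.txt && python3 -m pendant rows.txt; python3 st.py
```

```text
time_s: 28.55
eef_pos: [0.5982, -0.0274, 0.0635]
eef_rot: [-180.0, -0.0, -163.4]
wrist_force: [-3.1, -2.3, -1.5]
finger_gap: 0.0239
grasp_force: 59.4
comp xy mm [ 5.22 -0.63] z 63.5 rot [-180.     -0.   -163.39] Fcomp [-3.66 -1.29] Fz -1.54 gap 23.93 t 28.55
```

Scaled: -0.0018 m / 0.8 = -0.0023, -0.0015 m / 0.8 = -0.0019.

```bash
echo '[[[-0.0006, 0, 0, 0, 0, 0], [-0.0013, 0, 0, 0, 0, 0], [-0.0019, 0, 0, 0, 0, 0], [-0.0023, 0, 0, 0, 0, 0]]]' > rows.txt && python3 -m pendant rows.txt; python3 st.py
```

```text
time_s: 29.05
eef_pos: [0.5999, -0.0268, 0.0635]
eef_rot: [180.0, -0.0, -163.4]
wrist_force: [-3.9, -2.0, -0.3]
finger_gap: 0.0242
grasp_force: 59.4
comp xy mm [ 6.98 -0.58] z 63.5 rot [ 1.8000e+02 -1.0000e-02 -1.6338e+02] Fcomp [-4.31 -0.76] Fz -0.25 gap 24.18 t 29.05
```

Scaled: -0.0015 m / 0.8 = -0.0019, -0.001 m / 0.8 = -0.0013.

```bash
echo '[[[-0.0006, 0, 0, 0, 0, 0], [-0.0013, 0, 0, 0, 0, 0], [-0.0019, 0, 0, 0, 0, 0], [-0.0019, 0, 0, 0, 0, 0]]]' > rows.txt && python3 -m pendant rows.txt; python3 st.py
```

```text
time_s: 29.55
eef_pos: [0.6014, -0.0264, 0.0635]
eef_rot: [180.0, -0.0, -163.4]
wrist_force: [-4.1, -2.7, -1.5]
finger_gap: 0.0241
grasp_force: 59.4
comp xy mm [ 8.51 -0.56] z 63.47 rot [ 180.     -0.   -163.38] Fcomp [-4.68 -1.46] Fz -1.47 gap 24.08 t 29.55
```

Scaled: -0.0013 m / 0.8 = -0.0016, -0.001 m / 0.8 = -0.0013.

```bash
echo '[[[-0.0006, 0, 0, 0, 0, 0], [-0.0013, 0, 0, 0, 0, 0], [-0.0016, 0, 0, 0, 0, 0], [-0.0016, 0, 0, 0, 0, 0]]]' > rows.txt && python3 -m pendant rows.txt; python3 st.py
```

```text
time_s: 30.05
eef_pos: [0.6021, -0.0262, 0.0635]
eef_rot: [180.0, -0.1, -163.4]
wrist_force: [-6.3, -2.2, 1.1]
finger_gap: 0.0242
grasp_force: 59.6
comp xy mm [ 9.23 -0.61] z 63.47 rot [ 1.7999e+02 -1.0000e-01 -1.6337e+02] Fcomp [-6.69 -0.25] Fz 1.11 gap 24.22 t 30.05
```

Scaled: -0.0008 m / 0.8 = -0.001, -0.0004 m / 0.8 = -0.0005.

```bash
echo '[[[-0.0005, 0, 0, 0, 0, 0], [-0.001, 0, 0, 0, 0, 0], [-0.001, 0, 0, 0, 0, 0]]]' > rows.txt && python3 -m pendant rows.txt; python3 st.py
```

```text
time_s: 30.42
eef_pos: [0.6023, -0.0262, 0.0635]
eef_rot: [180.0, -0.2, -163.4]
wrist_force: [-7.8, -3.2, 2.0]
finger_gap: 0.0244
grasp_force: 59.7
comp xy mm [ 9.44 -0.6 ] z 63.45 rot [ 179.98   -0.2  -163.37] Fcomp [-8.41 -0.83] Fz 1.99 gap 24.37 t 30.425
```

Scaled: -0.001 m / 0.8 = -0.0013, -0.0005 m / 0.8 = -0.0006.

```bash
echo '[[[-0.0006, 0, 0, 0, 0, 0], [-0.0013, 0, 0, 0, 0, 0], [-0.0013, 0, 0, 0, 0, 0]]]' > rows.txt && python3 -m pendant rows.txt; python3 st.py
```

```text
time_s: 30.8
eef_pos: [0.6025, -0.0261, 0.0635]
eef_rot: [180.0, -0.3, -163.4]
wrist_force: [-11.2, -3.9, 4.2]
finger_gap: 0.0244
grasp_force: 60.0
comp xy mm [ 9.71 -0.61] z 63.46 rot [ 179.97   -0.32 -163.37] Fcomp [-11.85  -0.51] Fz 4.23 gap 24.4 t 30.8
```

Scaled: -0.0006 m / 0.8 = -0.0008, -0.0005 m / 0.8 = -0.0006.

```bash
echo '[[[-0.0006, 0, 0, 0, 0, 0], [-0.0008, 0, 0, 0, 0, 0], [-0.0008, 0, 0, 0, 0, 0], [-0.0008, 0, 0, 0, 0, 0]]]' > rows.txt && python3 -m pendant rows.txt; python3 st.py
```

```text
time_s: 31.3
eef_pos: [0.6027, -0.026, 0.0634]
eef_rot: [180.0, -0.4, -163.4]
wrist_force: [-11.5, -4.8, 4.6]
finger_gap: 0.0246
grasp_force: 60.1
comp xy mm [ 9.86 -0.61] z 63.42 rot [ 179.97   -0.39 -163.36] Fcomp [-12.36  -1.32] Fz 4.59 gap 24.56 t 31.3
```

Scaled: -0.0005 m / 0.8 = -0.0006, -0.0004 m / 0.8 = -0.0005.

```bash
echo '[[[-0.0005, 0, 0, 0, 0, 0], [-0.0006, 0, 0, 0, 0, 0], [-0.0006, 0, 0, 0, 0, 0]]]' > rows.txt && python3 -m pendant rows.txt; python3 st.py; echo '[[[0.0008, 0, 0, 0, 0, 0], [0.0016, 0, 0.0003, 0, 0, 0], [0.0016, 0, 0.0003, 0, 0, 0]]]' > rows.txt && python3 -m pendant rows.txt; python3 st.py
```

```text
time_s: 31.68
eef_pos: [0.6028, -0.026, 0.0634]
eef_rot: [180.0, -0.5, -163.4]
wrist_force: [-12.6, -5.6, 7.5]
finger_gap: 0.0244
grasp_force: 60.2
comp xy mm [ 9.98 -0.63] z 63.43 rot [ 179.96   -0.45 -163.36] Fcomp [-13.7  -1.7] Fz 7.52 gap 24.44 t 31.675
time_s: 32.05
eef_pos: [0.6025, -0.0261, 0.0634]
eef_rot: [180.0, -0.3, -163.4]
wrist_force: [-10.2, -4.8, 4.3]
finger_gap: 0.0242
grasp_force: 60.1
comp xy mm [ 9.71 -0.6 ] z 63.42 rot [ 179.97   -0.28 -163.37] Fcomp [-11.13  -1.69] Fz 4.28 gap 24.23 t 32.05
```

Base friction may be taking a share of that push. I'll unload the base slightly while pressing, so the stop surely sees about 10 N.

Scaled: -0.001 m / 0.8 = -0.0013, -0.0008 m / 0.8 = -0.001.

```bash
echo '[[[-0.0006, 0, -0.0005, 0, 0, 0], [-0.0013, 0, -0.001, 0, 0, 0], [-0.0013, 0, -0.001, 0, 0, 0]]]' > rows.txt && python3 -m pendant rows.txt; python3 st.py; echo '[[[-0.0006, 0, -0.0004, 0, 0, 0], [-0.0009, 0, -0.0005, 0, 0, 0], [-0.0009, 0, -0.0005, 0, 0, 0]]]' > rows.txt && python3 -m pendant rows.txt; python3 st.py
```

```text
time_s: 32.42
eef_pos: [0.6027, -0.026, 0.0634]
eef_rot: [180.0, -0.4, -163.4]
wrist_force: [-10.7, -5.6, 2.7]
finger_gap: 0.0241
grasp_force: 59.8
comp xy mm [ 9.86 -0.6 ] z 63.44 rot [ 179.96   -0.41 -163.36] Fcomp [-11.82  -2.31] Fz 2.72 gap 24.08 t 32.425
time_s: 32.8
eef_pos: [0.6028, -0.026, 0.0635]
eef_rot: [180.0, -0.5, -163.4]
wrist_force: [-12.6, -5.6, 2.3]
finger_gap: 0.0241
grasp_force: 59.8
comp xy mm [ 9.97 -0.58] z 63.45 rot [ 179.96   -0.5  -163.36] Fcomp [-13.67  -1.71] Fz 2.27 gap 24.14 t 32.8
```

Scaled: -0.0006 m / 0.8 = -0.0008, -0.0003 m / 0.8 = -0.0004.

```bash
echo '[[[-0.0004, 0, -0.0004, 0, 0, 0], [-0.0008, 0, -0.0008, 0, 0, 0], [-0.0008, 0, -0.0008, 0, 0, 0], [-0.0008, 0, -0.0008, 0, 0, 0]]]' > rows.txt && python3 -m pendant rows.txt; python3 st.py; python3 -c "
from h import *
s=env.read_state(); print(s['moment'])"
```

```text
time_s: 33.3
eef_pos: [0.6028, -0.0259, 0.0635]
eef_rot: [180.0, -0.6, -163.4]
wrist_force: [-12.7, -5.8, 1.2]
finger_gap: 0.0242
grasp_force: 59.6
comp xy mm [10.06 -0.57] z 63.52 rot [ 179.95   -0.56 -163.36] Fcomp [-13.88  -1.89] Fz 1.22 gap 24.22 t 33.3
[-1.13878839  2.26603331 -0.00596054]
```

Scaled: -0.0005 m / 0.8 = -0.0006, -0.0004 m / 0.8 = -0.0005.

```bash
echo '[[[-0.0004, 0, -0.0003, 0, 0, 0], [-0.0006, 0, -0.0005, 0, 0, 0], [-0.0006, 0, -0.0005, 0, 0, 0], [-0.0006, 0, -0.0005, 0, 0, 0]]]' > rows.txt && python3 -m pendant rows.txt; python3 st.py; echo '[[[0.0008, 0, 0.0006, 0, 0, 0], [0.0015, 0, 0.0015, 0, 0, 0], [0.0023, 0, 0.002, 0, 0, 0], [0.0023, 0, 0.002, 0, 0, 0]]]' > rows.txt && python3 -m pendant rows.txt; python3 st.py
```

```text
time_s: 33.8
eef_pos: [0.6029, -0.0259, 0.0635]
eef_rot: [179.9, -0.6, -163.4]
wrist_force: [-13.0, -6.9, 0.2]
finger_gap: 0.0241
grasp_force: 59.6
comp xy mm [10.16 -0.56] z 63.52 rot [ 179.95   -0.62 -163.36] Fcomp [-14.4   -2.84] Fz 0.22 gap 24.1 t 33.8
time_s: 34.3
eef_pos: [0.6027, -0.0259, 0.0635]
eef_rot: [180.0, -0.4, -163.4]
wrist_force: [-11.5, -3.8, 4.0]
finger_gap: 0.0243
grasp_force: 59.8
comp xy mm [ 9.94 -0.53] z 63.48 rot [ 179.96   -0.4  -163.37] Fcomp [-12.08  -0.29] Fz 4.03 gap 24.3 t 34.3
```

Scaled: 0.001 m / 0.8 = 0.0013, 0.0006 m / 0.8 = 0.0008.

```bash
echo '[[[0.0008, 0, 0, 0, 0, 0], [0.0013, 0, 0, 0, 0, 0], [0.0013, 0, 0, 0, 0, 0]]]' > rows.txt && python3 -m pendant rows.txt; python3 st.py; echo '[[[0, 0, 0, 0, 0, 0], [0, 0, 0, 0, 0, 0], [0, 0, 0, 0, 0, 0]]]' > rows.txt && python3 -m pendant rows.txt 0.045; python3 st.py; echo '[[[0, 0, -0.0125, 0, 0, 0], [0, 0, -0.05, 0, 0, 0], [0, 0, -0.1, 0, 0, 0], [0, 0, -0.125, 0, 0, 0], [0, 0, -0.125, 0, 0, 0]]]' > rows.txt && python3 -m pendant rows.txt
python3 - <<'E'
from fit import *
p=np.load("comp.npy"); c=P("wrist"); im=env.snapshot("wrist"); save(im,"end.png"); a=p[2]; C=np.array([[np.cos(a),np.sin(a)],[-np.sin(a),np.cos(a)]])
for q,z in (("bush",.012),("zero_mark",.06),("needle_tip",.062),("bezel",.04)):
    r=env.landmark_of(q,"wrist"); print(q,[(np.round(x["uv"],1),round(x["conf"],2),np.round(1e3*C@(onz(c,x["uv"],z)[:2]-p[:2]),1)) for x in r[:2]])
r=env.regions_of("bush","wrist")
for x in r[:2]:
    v,u=np.where(x["region"]); print(x["conf"],x["uv"],"bbox",u.min(),u.max(),v.min(),v.max())
b=(np.r_[C.T@[.0095,-.001]+p[:2],0]); print("pred top",proj(c,b+[0,0,.07]),"foot",proj(c,b+[0,0,.012]))
env.snapshot("top")
r=env.landmark_of("master","top"); print([(x["uv"],x["conf"],onz(P("top"),x["uv"],.005)) for x in r[:2]])
E
```

```text
time_s: 34.67
eef_pos: [0.6025, -0.0261, 0.0635]
eef_rot: [180.0, -0.3, -163.4]
wrist_force: [-7.8, -3.7, 1.7]
finger_gap: 0.0242
grasp_force: 59.8
comp xy mm [ 9.7 -0.6] z 63.47 rot [ 179.97   -0.27 -163.38] Fcomp [-8.57 -1.3 ] Fz 1.67 gap 24.19 t 34.675
time_s: 35.05
eef_pos: [0.6052, -0.0254, 0.0647]
eef_rot: [-180.0, 0.1, -163.4]
wrist_force: [0.1, 0.1, 0.3]
finger_gap: 0.0453
grasp_force: 0.0
comp xy mm [12.45 -0.69] z 64.72 rot [-1.7997e+02  1.4000e-01 -1.6338e+02] Fcomp [0.15 0.05] Fz 0.26 gap 45.26 t 35.05
time_s: 35.67
eef_pos: [0.6055, -0.0257, 0.1663]
eef_rot: [-179.9, 0.2, -163.4]
wrist_force: [-0.1, 0.1, -1.0]
finger_gap: 0.0451
grasp_force: 0.0
bush [(array([252.4, 179.2]), 0.9, array([ 8.7, -2.1]))]
zero_mark [(array([391. , 187.1]), 0.82, array([  2.4, 117.5]))]
needle_tip [(array([384.7, 195.8]), 0.53, array([  9.6, 112.2]))]
bezel [(array([358.3, 179.6]), 0.96, array([ 1.3, 96.3]))]
0.71 [251.2, 193.2] bbox 238 268 167 211
pred top [253.5112 198.9534] foot [253.4702 179.9679]
[([110.9, 151.6], 0.56, array([0.6807, 0.3838, 0.005 ]))]
```

```bash
python3 - <<'E'
from fit import *
p=np.load("comp.npy"); c=P("wrist"); im=env.snapshot("wrist"); a=p[2]; C=np.array([[np.cos(a),np.sin(a)],[-np.sin(a),np.cos(a)]])
g=cv2.cvtColor(im,cv2.COLOR_RGB2GRAY)
m=np.zeros_like(g); m[180:222,232:276]=1; k=((g<45)&(m>0)).astype(np.uint8); n,l,s,ce=cv2.connectedComponentsWithStats(k)
for i in range(1,n):
    if s[i,4]>40: print(s[i],ce[i],"top comp mm",1e3*C@(onz(c,ce[i],.07)[:2]-p[:2]))
for z in (.07,.0695):print(1e3*C@(onz(c,(253.5,199),z)[:2]-p[:2]))
E
```

```text
[242 194  20  18 278] [251.8058 202.4928] top comp mm [ 8.9636 -1.37  ]
[5.9067 0.0336]
[6.0833 0.0352]
```

The bore centre at the bush's top is within about 0.6 mm of home, so it stands upright. I'm handing in.

```bash
python3 -c "
from plant import env
print(env.close_job())"
```

```text
the job is handed in; nothing more can be done
None
```

I handed the job in, with no verdict returned: the ring is at zero, the master is upright on the larger cork mat, and the bush is home against the stop screw and let go; I estimate it was pressed with about 10 N, but entry took up to 18 N at the wrist, so the plunger's 15 N limit is unconfirmed.

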